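Find the heavier bearing block on the balance and clamp it in the vise

ROBOT

A 6-joint arm with a two-finger parallel gripper is mounted at the origin on the work surface. World frame = base frame: x ahead of the robot, y to its left, z up, the work surface at z = 0. Lengths are in m, angles in rad, forces in N, time in s.
With the tool pointing down it reaches from about 0.35 to 0.775 m from the base axis. Payload 5.5 kg.
Tool frame: the origin (TCP) lies at the very end of the fingers, on their centre line; the grasp point (between the pads) lies 19 mm behind it (env.grip_point_offset is the distance from the TCP to the grasp point, in m); z points along the fingers, y is the line along which they close (so a half turn about z gives the same grasp; the last joint's range is limited). The gripper opens to 85 mm and grips with 20 to 120 N. Pads are 22 mm wide; open, the fingers measure 114 mm over their backs; the gripper's body (76 mm by 85 mm) begins 54 mm behind the grasp point. The pads swing forward as they close: fully open they stand 13 mm farther back than shut.
Start: joints at [1.014, 0.313, 0.046, 1.304, 0, 1.431], TCP at [0.233, 0.526, 0.231] pointing down, gripper open.
Joint ranges: [-2.76, 2.76], [-0.86, 1.69], [-1.03, 1.26], [-2.2, 2.34], [-1.47, 1.5], [-3.14, 3.14]. Speed limits (rad/s): [2.57, 2.57, 3.14, 3.14, 3.14, 3.14].

INTERFACE

Orientations are given as a unit quaternion [w, x, y, z].
In Python, from workcell import sensors, imaging, workorder, env gives the robot as it stands.
- The arm moves only by the shell command python3 -m handwheel 'ROWS' [FORCE]. ROWS is JSON, a list of rows, each a list of 5 numbers: the shift along the tool's x, y, z in mm, then the turn about the tool's z in rad, then the opening, from 0 (shut) to 1 (fully open). A call has 1 to 8 rows; each row is the pose to reach, as a shift and turn from the pose commanded when the call began, along the tool's axes at that moment; what a row does not reach only later rows make up. A row lasts 1/10 s, in which the tool goes at most 50 mm and 8.59 degrees, less where a joint would pass 70% of its speed; a pose out of reach is approached as far as the arm can. A call with a gripper value outside its range is refused whole. The fingers move at their own pace and stop on an object; FORCE is the grip in N (left out, the last holds). Time passes only in rows, so rows that repeat a pose let the fingers close. It gives the time, the measured TCP pose, the force, the opening and the grip force at its end, in the units of the state.
- sensors.get_state(): the state, without advancing time (a new reading comes with each control period).
- imaging.read_camera(name): name is "scene" or "top"; returns a dict with "color" (480x640x3 uint8, blue, green, red), "z_map" (480x640 float32, m along the optical axis (not along the pixel's ray), 0 where there is no reading), "fx", "fy", "cx", "cy" (pixels), "xyz" and "rotation" of the camera in the world. Camera axes: x right, y down, z forward; pixel columns grow to the right and rows downward; lengths in m; the calibration is good to about 2 mm. A picture is of the moment at which its call begins.
- workorder.hand_in(): hands the job in; it is judged then, once.
The state is a dict: "clock": time; "joint_pos": joint angles; "qvel": joint speeds; "tau": joint torques, N m; "tcp_pos": TCP position; "orientation": TCP orientation; "wrist_force": force on the tool from outside, world axes, zero at the start; "ft_torque": the same for the moment, N m; "finger_gap": finger opening in m; "grip_force": force on a finger pad.
Only numpy, scipy, OpenCV 4.12 (cv2) and the standard library are available. Lean on these libraries where they do the work, as an engineer would, in place of code of your own. Each camera call takes 0.05 s, during which the arm holds its last target. There are 200 camera calls.

TASK

Two look-alike bearing blocks lie on the bench and one of them is heavier: set one on each pan of the balance, let go and let it settle to see which. Then stand the heavier one on the bed of the vise between the jaws, lengthwise along them, and turn the T-handle, red end downwards, until you feel the jaws grip it firmly, without forcing it (over-tightening crushes the rubber). Leave the lighter block on its pan and the bottle, tin and screwdriver where they are.

Things in the scene. Friction and masses are not known exactly. Their poses are not given: they have to be found in the camera images.
- block_p_mid (a point): Centre (30 mm above the underside) of one of two look-alike grey bearing blocks: foot 120 x 32 x 14 mm, in its middle a round-topped housing 54 long, 32 wide, top 60 mm above the underside, brass ring on both faces. x along its length, y across the 32 mm width (grip here), z up. Each weighs 0.3 to 0.65 kg, they differ by 70 g or more; which is heavier is unknown.
- block_k_mid (a point): Centre of the other bearing block: same size, look and axes.
- pan_left_top (a point): Centre of the upper face of the balance's left (+y) steel pan, 150 (x) x 95 (y) x 6 mm, flat, no rim; lay a block along x. It stays level and moves straight up and down 12 mm either side of its middle height, 80 mm above the bench; when the loads are equal a few tenths of a newton move it. Pan centres are 210 mm apart.
- pan_right_top (a point): The same for the right (-y) pan. As one pan goes down the other goes up as much.
- beam (a joint): Tilt of the balance's beam, shown by the red pointer in the middle: 0 level, positive when the left pan is up and the right one down, at most 0.114 rad either way. With both blocks on, it settles at a stop within about 1 s, the heavier side down.
- balance: The whole balance, green base 110 x 300 mm, fixed to the bench. Origin at the centre of its underside, y points from the right to the left pan. Nothing between the pans stands higher than 120 mm.
- vise_bed (a point): Where the middle of a block's underside belongs: on the blue vise's flat bed, 115 mm above the bench, half-way between the jaws to 3 mm. x points from the T-handle to the rear jaw, y along the jaws, z up. The rubber-faced jaws are 80 mm wide, stand 18 mm above the bed, 41 to 51 mm apart at the start. The rear jaw's setting differs by up to 7 mm from time to time and is not reported.
- screw_axis (a point): Centre of the T-handle, where its bar crosses the screw's axis, 90 mm above the bench, 128 mm in front of the vise_bed point. Axes as vise_bed. The bar turns about this x axis, in the upright plane through this point, and does not shift along it.
- handle_red_end (a point): Centre of the red ball (20 mm) at one end of the T-handle's bar, 100 mm from the screw axis; the other ball is black, the bar 12 mm thick. At the start the red end is up, 38 to 50 degrees above level, on the vise's -y side.
- handle (a joint): T-handle angle: 0 with the red end 50 degrees above level, grows as it is pushed down, stop at 1.8. A radian closes the front jaw 14 mm; the block is gripped from somewhere in 0.8 to 1.4 on. Let go, it stays (springs back 0.1 at most). Pushed 85 mm from the axis, square to the bar, it turns freely at 5 N (less when still); once gripping this rises 35 N per radian: 9 N just clamps, 10 to 13 N is right, over 17 N too much.
- jaw_pad_face (a point): Middle of the front jaw's rubber face, 80 wide x 18 mm high; it yields as it is squeezed (1 mm per 15 N).
- jaw_pad: The front jaw's rubber pad; origin at the middle of the lower edge of its face.
- polish: White bottle 58 mm in diameter, 170 mm high, standing; origin at the centre of its underside. Leave alone.
- wax_tin: Flat red tin 90 mm in diameter, 40 mm high; origin at the centre of its underside. Leave alone.
- screwdriver: Yellow-handled screwdriver 180 mm long, lying on the bench; leave alone.
There are look-alikes about, which are no part of the job. What is shaped like the part that bears block_k_mid but pink or purple is not meant. Leave any blue or pink look-alike of the part that bears block_p_mid alone.

How it is judged:
On the way, in this order (a step that is already met when the one before it is completed fails the run):
1. both blocks lie on opposite pans, let go, and the balance has settled with the heavier side down (linear speed of each of block_k, block_p below 0.02 m/s and contact force between each of the arm, the fingers and balance below 0.1 N and (((horizontal distance between block_k_mid and pan_left_top below 0.045 m and z of block_k_mid in the frame of pan_left_top below 0.036 m and angle between block_k_mid's own z axis and vertical below 0.12 rad and contact force between the fingers and block_k below 0.1 N) and (horizontal distance between block_p_mid and pan_right_top below 0.045 m and z of block_p_mid in the frame of pan_right_top below 0.036 m and angle between block_p_mid's own z axis and vertical below 0.12 rad and contact force between the fingers and block_p below 0.1 N) and value of joint beam below -0.06 rad) or ((horizontal distance between block_k_mid and pan_right_top below 0.045 m and z of block_k_mid in the frame of pan_right_top below 0.036 m and angle between block_k_mid's own z axis and vertical below 0.12 rad and contact force between the fingers and block_k below 0.1 N) and (horizontal distance between block_p_mid and pan_left_top below 0.045 m and z of block_p_mid in the frame of pan_left_top below 0.036 m and angle between block_p_mid's own z axis and vertical below 0.12 rad and contact force between the fingers and block_p below 0.1 N) and value of joint beam above 0.06 rad))), for 0.4 s.
2. the heavier block stands on the vise bed between the jaws, lengthwise along them, let go (horizontal distance between block_k_mid and vise_bed below 0.022 m and z of block_k_mid in the frame of vise_bed between 0.024 and 0.036 m and angle between block_k_mid's own z axis and vertical below 0.1 rad and angle between the x axis of block_k_mid and the y axis of vise_bed, either way round below 0.15 rad and contact force between the fingers and block_k below 0.1 N and contact force between block_k and vise above 2 N), for 0.2 s.
At the end, for the whole second after the job is handed in: The heavier block stands upright on the vise bed (within 22 mm of its middle, lengthwise along the jaws within 0.15 rad), gripped by the jaw with at least 20 N after the handle is let go; the lighter block lies at rest on either pan (within 45 mm of its centre) (horizontal distance between block_k_mid and vise_bed below 0.022 m and z of block_k_mid in the frame of vise_bed between 0.024 and 0.036 m and angle between block_k_mid's own z axis and vertical below 0.1 rad and angle between the x axis of block_k_mid and the y axis of vise_bed, either way round below 0.15 rad and contact force between block_k and jaw_pad above 20 N and linear speed of block_k below 0.01 m/s and linear speed of block_p below 0.02 m/s and ((horizontal distance between block_p_mid and pan_left_top below 0.045 m and z of block_p_mid in the frame of pan_left_top below 0.036 m and angle between block_p_mid's own z axis and vertical below 0.12 rad and contact force between the fingers and block_p below 0.1 N) or (horizontal distance between block_p_mid and pan_right_top below 0.045 m and z of block_p_mid in the frame of pan_right_top below 0.036 m and angle between block_p_mid's own z axis and vertical below 0.12 rad and contact force between the fingers and block_p below 0.1 N))); the robot touches nothing.
It fails at once if the jaws are over-tightened (more than 80 N on a block) (contact force between any of block_k, block_p and jaw_pad above 80 N).
It fails at once if the lighter block is put in the vise (horizontal distance between block_p_mid and vise_bed below 0.03 m and z of block_p_mid in the frame of vise_bed below 0.036 m).
It fails at once if the bottle is moved more than 30 mm (distance of polish from where it was at the start of the episode above 0.03 m).
It fails at once if the wax tin is moved more than 30 mm (distance of wax_tin from where it was at the start of the episode above 0.03 m).
It fails at once if the screwdriver is moved more than 30 mm (distance of screwdriver from where it was at the start of the episode above 0.03 m).
It also fails if it takes over 72 s, if anything falls off the work surface, if the arm or the gripper's body presses on something with over 40 N, if the wrist force passes 120 N, or if a joint passes its speed limit or range.

## Working session

There is one attempt and no reset: what is moved stays moved. The work goes in short steps, Python scripts to look and compute and a shell command to move; the robot and the scene stay as the last step left them, time stands still between calls to the robot, and variables do not carry over. Pictures are saved under pics/ and viewed, at most 10 in all, crops included, and the job is handed in when it is done.

```bash
mkdir -p pics
cat > h.py <<'E'
import numpy as np, cv2
from workcell import sensors, imaging, workorder, env
def cam(n):
    c=imaging.read_camera(n); c['R']=np.array(c['rotation']); 
    if c['R'].size==4:
        from scipy.spatial.transform import Rotation as S
        q=c['R']; c['R']=S.from_quat([q[1],q[2],q[3],q[0]]).as_matrix()
    z=c['z_map']; v,u=np.mgrid[:480,:640]
    P=np.stack([(u-c['cx'])/c['fx']*z,(v-c['cy'])/c['fy']*z,z],-1)
    c['P']=P@c['R'].T+np.array(c['xyz']); c['P'][z==0]=np.nan
    return c
E
python3 - <<'E'
from h import *
for n in('scene','top'):
    c=cam(n); cv2.imwrite(f'pics/{n}0.png',c['color']); print(n,c['fx'],c['xyz'],c['R'].round(3).tolist())
    np.save(f'{n}0.npy',c['P'])
s=sensors.get_state(); print(s)
E
```

```text
scene 531.1740485570413 [1.29435636 0.09539755 1.05457048] [[-0.152, 0.78, -0.607], [0.988, 0.111, -0.105], [-0.015, -0.616, -0.788]]
top 442.95064789940733 [ 0.41599292 -0.03508067  1.18333462] [[-0.025, -0.985, 0.172], [-1.0, 0.025, -0.005], [0.001, -0.172, -0.985]]
{'clock': 0.1, 'joint_pos': array([ 1.01442704e+00,  3.13924964e-01,  4.50803611e-02,  1.30357905e+00,
       -1.40332498e-05,  1.43120269e+00]), 'qvel': array([-6.79317316e-05, -7.50168866e-04,  3.10313209e-03,  1.05956670e-03,
       -3.88092423e-04,  1.74307644e-04]), 'tau': array([ 2.69555196e-03, -4.81726670e+01,  2.99243206e+01,  1.27910802e-02,
       -1.13283925e-04, -9.11621242e-06]), 'tcp_pos': array([0.23253621, 0.52538723, 0.23049322]), 'orientation': array([-2.70863448e-04,  2.06882803e-01,  9.78365394e-01, -7.67286176e-04]), 'wrist_force': array([-0.02058618,  0.36747287, -0.25988303]), 'ft_torque': array([ 0.01119312, -0.04414405,  0.00376431]), 'grip_force': 0.0, 'finger_gap': 0.08534552243037043}
```

View pics/scene0.png

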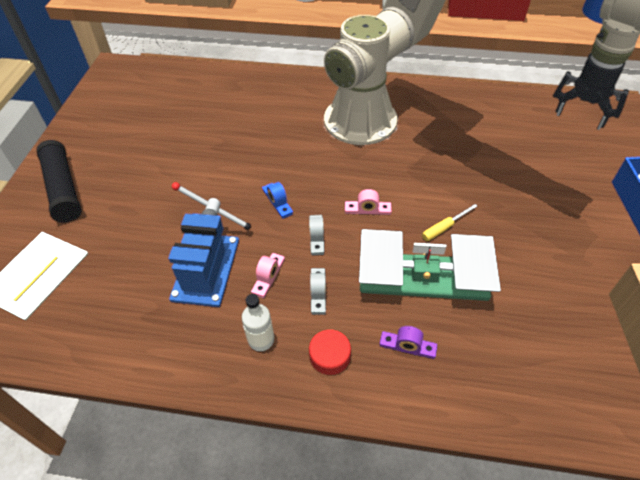

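View pics/top0.png

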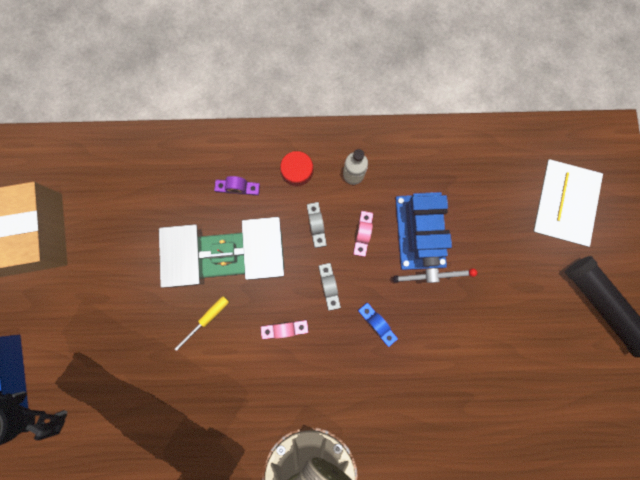

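The scene view shows two grey blocks at (317,235) and (318,290), the balance at (428,265), and the vise at (205,260) with its red ball at (176,186). The top view shows the grey blocks at (316,224) and (330,286), the pans at (179,255) and (263,248), the vise at (425,228), and the handle centre at (432,276) with the red end at (473,272).

Run:
```python
from h import *
P=np.load('top0.npy'); I=cv2.imread('pics/top0.png'); hsv=cv2.cvtColor(I,cv2.COLOR_BGR2HSV)
def rect(m,name):
    n,l,st,ce=cv2.connectedComponentsWithStats(m.astype(np.uint8))
    for i in range(1,n):
        if st[i,4]<60: continue
        q=P[l==i]; q=q[~np.isnan(q[:,0])]
        r=cv2.minAreaRect((q[:,:2]*1000).astype(np.float32))
        print(name,ce[i].round(),st[i,4],np.round(r[0],1),np.round(r[1],1),round(r[2],1),'zmed',np.median(q[:,2]).round(4),'zmax',q[:,2].max().round(4))
v,u=np.mgrid[:480,:640]
box=lambda a,b,c,d:(u>a)&(u<b)&(v>c)&(v<d)
S=hsv[...,1];Z=P[...,2]
rect(box(295,345,190,320)&(S<60)&(Z>.006),'blk')
rect(box(295,345,190,320)&(S<90)&(Z>.045),'blktop')
rect(box(150,295,205,300)&(S<40)&(Z>.06),'pan')
blue=(hsv[...,0]>100)&(hsv[...,0]<125)&(S>90)
rect(box(385,465,180,272)&blue&(Z>.122),'jaws')
rect(box(385,465,180,272)&blue&(Z>.105)&(Z<.122),'bed')
rect(box(385,465,180,275)&blue&(Z<.03),'base')
rect(box(385,490,255,290)&(Z>.03)&~blue,'handle')
rect(box(460,490,260,285)&(Z>.03)&(S>150)&((hsv[...,0]<8)|(hsv[...,0]>172)),'red')
np.set_printoptions(linewidth=250,suppress=True)
print('vise profile x/z mm along col 425,430'); 
for c in(425,432): print([(int(a*1000),int(b*1000)) for a,b in P[188:282:2,c][:,[0,2]] if a==a])
for n,c in(('front',(205,222)),):
  Q=np.load('scene0.npy'); Is=cv2.imread('pics/scene0.png'); h2=cv2.cvtColor(Is,cv2.COLOR_BGR2HSV)
  m=(h2[...,1]>150)&((h2[...,0]<8)|(h2[...,0]>172))&(u<200)&(u>160)&(v>170)&(v<200); print('red scene',np.nanmedian(Q[m],0),m.sum())
  m=(h2[...,2]<60)&(u<258)&(u>240)&(v>218)&(v<232); print('black scene',np.nanmedian(Q[m],0),m.sum())
```

```text
blk [317. 225.] 531 [632.7 -32.4] [120.1  32.6] 8.4 zmed 0.0198 zmax 0.0663
blk [330. 287.] 572 [467.1 -62.2] [118.8  32.4] 10.7 zmed 0.0192 zmax 0.067
blktop [317. 222.] 227 [632.1 -32.5] [48.9 32.2] 8.5 zmed 0.0573 zmax 0.0663
blktop [330. 286.] 245 [466.9 -62.2] [49.9 32.3] 11.1 zmed 0.0572 zmax 0.067
pan [263. 248.] 2223 [565.  106.6] [150.6 100.2] 4.2 zmed 0.0808 zmax 0.0874
pan [181. 256.] 2393 [553.9 267.8] [150.5 188.3] 4.5 zmed 0.0808 zmax 0.1202
jaws [430. 203.] 463 [ 658.6 -309.9] [34.8 83.7] 0.9 zmed 0.1339 zmax 0.1401
jaws [433. 241.] 528 [ 563.1 -312.5] [36.1 83.9] 1.6 zmed 0.1339 zmax 0.1402
bed [427. 194.] 89 [ 683.  -309.5] [68.6  8.3] 89.7 zmed 0.1154 zmax 0.1205
bed [429. 222.] 463 [ 612.  -310.2] [40.1 70.5] 0.8 zmed 0.1158 zmax 0.1218
bed [432. 253.] 222 [ 537.  -308.2] [73.8 19.2] 89.6 zmed 0.1153 zmax 0.1216
base [407. 238.] 916 [ 609.5 -310.5] [201.5 118.2] 1.2 zmed 0.0148 zmax 0.0298
handle [431. 261.] 142 [ 517.9 -311.7] [20.6 38.2] 2.4 zmed 0.1078 zmax 0.1165
handle [436. 276.] 553 [ 483.4 -313.9] [173.7  31.8] 88.9 zmed 0.1046 zmax 0.1649
vise profile x/z 
[... 530 characters left out ...]
4, -3), (483, 82), (478, 83), (478, 2)]
[(729, 2), (723, 1), (718, 0), (682, 120), (674, 134), (668, 136), (664, 131), (659, 132), (653, 135), (649, 133), (644, 134), (638, 137), (634, 135), (631, 124), (628, 115), (623, 115), (618, 116), (613, 114), (607, 117), (602, 119), (598, 116), (593, 113), (585, 133), (581, 130), (575, 135), (570, 133), (565, 134), (561, 131), (556, 132), (551, 133), (546, 136), (543, 118), (539, 112), (534, 110), (529, 115), (525, 107), (520, 111), (515, 114), (510, 113), (507, 86), (508, 14), (496, 104), (491, 107), (486, 101), (482, 103), (477, 106), (472, 106)]
red scene [ 0.48745464 -0.38920371  0.15702848] 59
black scene [ 0.48788888 -0.22957364  0.03272205] 20
```

```bash
cat >> h.py <<'E'
def go(x,y,z,yaw):
    "mm, deg: remaining shift in tool axes and turn, to put TCP at xyz with tool-y at yaw"
    from scipy.spatial.transform import Rotation as S
    s=sensors.get_state(); q=s['orientation']; R=S.from_quat([q[1],q[2],q[3],q[0]]).as_matrix()
    d=R.T@(np.array([x,y,z])-1000*np.array(s['tcp_pos']))
    cur=np.degrees(np.arctan2(R[1,1],R[0,1])); t=-(yaw-cur); t=(t+180)%360-180
    print('shift',d.round(1),'turn',np.radians(t).round(3),'yaw',cur.round(1),'tcp',(1000*np.array(s['tcp_pos'])).round(1),'F',np.round(s['wrist_force'],2),'gap',round(s['finger_gap'],4),'grip',round(s['grip_force'],1),'t',round(s['clock'],2))
E
python3 -m handwheel '[[-300,-176,0,-0.56,0.8],[-300,-176,0,-0.56,0.8],[-300,-176,0,-0.56,0.8],[-300,-176,0,-0.56,0.8],[-300,-176,0,-0.56,0.8],[-300,-176,0,-0.56,0.8],[-300,-176,0,-0.56,0.8],[-300,-176,0,-0.56,0.8]]' 40
python3 -c "
from h import *
go(632.5,-32.5,150,98.4)"
```

```text
clock: 0.9
tcp_pos: [0.4379, 0.24, 0.2309]
orientation: [0.0, -0.069, 0.998, -0.0]
wrist_force: [-1.0, 0.1, -0.9]
finger_gap: 0.0685
grip_force: 0.0
shift [-155.1 -296.6   81.3] turn -0.008 yaw 97.9 tcp [437.9 240.  230.9] F [-1.03  0.06 -0.89] gap 0.0685 grip 0.0 t 0.9
```

```bash
python3 -m handwheel '[[-155,-297,20,-0.01,0.7],[-155,-297,20,-0.01,0.7],[-155,-297,20,-0.01,0.7],[-155,-297,20,-0.01,0.7],[-155,-297,40,-0.01,0.7],[-155,-297,80,-0.01,0.7],[-155,-297,81,-0.01,0.7],[-155,-297,81,-0.01,0.7]]'
python3 - <<'E'
from h import *
c=cam('scene'); cv2.imwrite('pics/s1.png',cv2.resize(c['color'][180:360,200:400],None,fx=3,fy=3))
go(632.5,-32.5,24,98.4)
E
```

```text
clock: 1.7
tcp_pos: [0.6315, -0.0316, 0.1449]
orientation: [-0.003, -0.074, 0.997, 0.0]
wrist_force: [-0.5, -0.6, 0.2]
finger_gap: 0.0599
grip_force: 0.0
shift [ -1.9  -2.8 122.3] turn 0.003 yaw 98.6 tcp [630.9 -30.2 146.3] F [-0.73 -0.71 -0.58] gap 0.06 grip 0.0 t 1.75
```

View pics/s1.png

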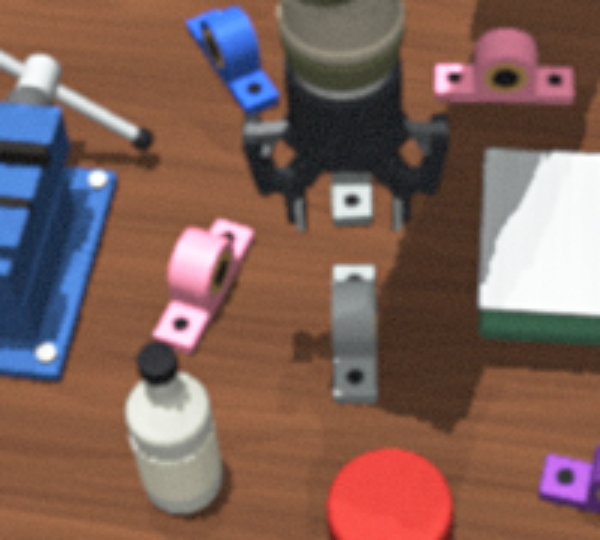

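The open fingers, at crop (300,215) and (398,215), straddle the line of the block at (354,330). The alignment is good, so I descend and grip.

```bash
python3 -m handwheel '[[-1,-2,45,0,0.7],[-1,-2,85,0,0.7],[-1,-2,112,0,0.7],[-1,-2,122,0,0.7],[-1,-2,122,0,0.7],[-1,-2,122,0,0.2],[-1,-2,122,0,0.2],[-1,-2,122,0,0.2]]' 50
python3 -m handwheel '[[0,0,0,0,0.2],[0,0,0,0,0.2],[0,0,-10,0,0.2],[0,0,-60,0,0.2],[0,0,-110,0,0.2],[0,0,-150,0,0.2],[0,0,-150,0,0.2],[0,0,-150,0,0.2]]' 50
python3 -c "
from h import *
go(565,105,180,94.2)"
```

```text
clock: 2.55
tcp_pos: [0.6348, -0.0303, 0.0309]
orientation: [0.002, -0.077, 0.997, -0.0]
wrist_force: [-1.3, -0.1, 6.8]
finger_gap: 0.0311
grip_force: 52.0
clock: 3.35
tcp_pos: [0.633, -0.0303, 0.1789]
orientation: [0.001, -0.076, 0.997, -0.0]
wrist_force: [0.2, 0.4, -6.5]
finger_gap: 0.0314
grip_force: 52.0
shift [ 46.6 144.1  -1.2] turn 0.08 yaw 98.8 tcp [633.  -30.3 178.9] F [ 0.2   0.44 -6.54] gap 0.0314 grip 52.0 t 3.35
```

```bash
python3 -m handwheel '[[47,144,0,0.08,0.2],[47,144,0,0.08,0.2],[47,144,0,0.08,0.2],[47,144,0,0.08,0.2],[47,144,30,0.08,0.2],[47,144,50,0.08,0.2],[47,144,60,0.08,0.2],[47,144,60,0.08,0.2]]' 50
python3 - <<'E'
from h import *
c=cam('scene'); cv2.imwrite('pics/s2.png',cv2.resize(c['color'][170:370,330:530],None,fx=3,fy=3))
go(565,105,101,94.2)
E
```

```text
clock: 4.15
tcp_pos: [0.5619, 0.1045, 0.1148]
orientation: [-0.004, -0.036, 0.999, -0.0]
wrist_force: [0.3, 0.2, -5.4]
finger_gap: 0.0313
grip_force: 52.8
shift [-1.9  0.3 15.5] turn -0.001 yaw 94.2 tcp [563.2 104.5 116.5] F [-0.35 -0.9  -4.47] gap 0.0312 grip 52.8 t 4.2
```

View pics/s2.png

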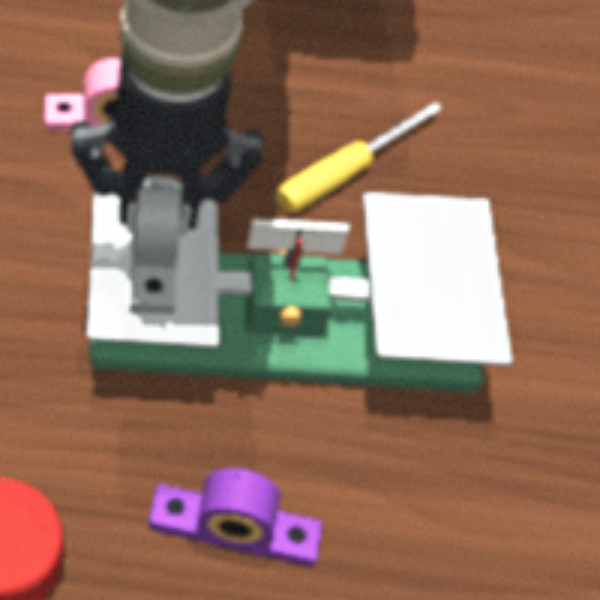

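The block (crop (157,240)) sits roughly centred over the right pan (155,270), and the left pan is free at (437,280). I go on lowering and then release.

```bash
python3 -m handwheel '[[0,0,6,0,0.2],[0,0,12,0,0.2],[0,0,15,0,0.2],[0,0,15,0,0.2],[0,0,15,0,0.6],[0,0,15,0,0.6],[0,0,15,0,0.6],[0,0,15,0,0.6]]' 50
python3 -m handwheel '[[0,0,-20,0,0.7],[0,0,-50,0,0.7],[0,0,-80,0,0.7],[0,0,-80,0,0.7]]'
python3 - <<'E'
from h import *
go(467,-62.2,150,100.8)
E
```

```text
clock: 5.0
tcp_pos: [0.5651, 0.105, 0.104]
orientation: [0.001, -0.037, 0.999, 0.0]
wrist_force: [0.4, 0.3, 0.3]
finger_gap: 0.0514
grip_force: 0.0
clock: 5.4
tcp_pos: [0.5673, 0.1051, 0.1882]
orientation: [0.004, -0.037, 0.999, 0.0]
wrist_force: [0.4, -0.7, 0.2]
finger_gap: 0.06
grip_force: 0.0
shift [ 112.6 -159.5   37.3] turn -0.115 yaw 94.2 tcp [567.3 105.1 188.2] F [ 0.39 -0.73  0.15] gap 0.06 grip 0.0 t 5.4
```

```bash
python3 -m handwheel '[[112,-160,0,-0.11,0.7],[112,-160,0,-0.11,0.7],[112,-160,0,-0.11,0.7],[112,-160,0,-0.11,0.7],[112,-160,20,-0.11,0.7],[112,-160,50,-0.11,0.7],[112,-160,80,-0.11,0.7],[112,-160,80,-0.11,0.7]]'
python3 - <<'E'
from h import *
go(467,-62.2,28,100.8)
c=cam('top'); P=c['P']; hs=cv2.cvtColor(c['color'],cv2.COLOR_BGR2HSV)
v,u=np.mgrid[:480,:640]
m=(u>230)&(u<300)&(v>205)&(v<300)&(hs[...,1]<60)
q=P[m]; z=q[:,2]
for lo,hi in((.06,.09),(.09,.3)):
    k=q[(z>lo)&(z<hi)]; print(lo,len(k),np.median(k,0).round(4),cv2.minAreaRect((k[:,:2]*1000).astype(np.float32)))
m=(u>150)&(u<205)&(v>215)&(v<295)&(hs[...,1]<40)&(P[...,2]>.07); print('left',np.nanmedian(P[m],0))
E
```

```text
clock: 6.2
tcp_pos: [0.4612, -0.0621, 0.0997]
orientation: [-0.003, -0.091, 0.996, 0.001]
wrist_force: [-1.1, 0.2, 0.2]
finger_gap: 0.0599
grip_force: 0.0
shift [-6.2 -1.4 71.7] turn -0.006 yaw 100.5 tcp [461.2 -62.1  99.7] F [-1.07  0.19  0.18] gap 0.0599 grip 0.0 t 6.2
0.06 1865 [0.5604 0.1004 0.0694] ((563.6470947265625, 121.72405242919922), (150.38906860351562, 130.66111755371094), 4.063531875610352)
0.09 342 [0.5579 0.1018 0.1236] ((560.2615356445312, 132.9625244140625), (54.373291015625, 94.53741455078125), 3.846773147583008)
left [0.54893987 0.31289204 0.0927118 ]
```

```bash
python3 -m handwheel '[[-4,-1,30,0,0.7],[-4,-1,60,0,0.7],[-4,-1,73,0,0.7],[-4,-1,73,0,0.7],[-4,-1,73,0,0.2],[-4,-1,73,0,0.2],[-4,-1,73,0,0.2],[-4,-1,73,0,0.2]]' 50
python3 -c "
from h import *
go(467,-62.2,28,100.8)"
python3 -m handwheel '[[0,0,-10,0,0.2],[0,0,-60,0,0.2],[0,0,-110,0,0.2],[0,0,-150,0,0.2],[0,0,-160,0,0.2],[0,0,-160,0,0.2]]' 50
python3 -c "
from h import *
go(551,314.5,180,94.2)"
```

```text
clock: 7.05
tcp_pos: [0.4702, -0.0631, 0.0321]
orientation: [0.002, -0.092, 0.996, -0.0]
wrist_force: [-0.9, 2.7, 6.6]
finger_gap: 0.0312
grip_force: 50.6
shift [3.  1.5 4.1] turn -0.005 yaw 100.5 tcp [470.2 -63.1  32.1] F [-0.94  2.75  6.6 ] gap 0.0312 grip 50.6 t 7.05
clock: 7.65
tcp_pos: [0.4696, -0.0635, 0.192]
orientation: [0.002, -0.091, 0.996, -0.001]
wrist_force: [0.3, -0.9, -4.7]
finger_gap: 0.0312
grip_force: 51.9
shift [-148.8  356.9   11.8] turn 0.11 yaw 100.5 tcp [469.6 -63.5 192. ] F [ 0.29 -0.85 -4.74] gap 0.0312 grip 51.9 t 7.65
```

```bash
python3 -m handwheel '[[-149,357,0,0.11,0.2],[-149,357,0,0.11,0.2],[-149,357,0,0.11,0.2],[-149,357,0,0.11,0.2],[-149,357,0,0.11,0.2],[-149,357,0,0.11,0.2],[-149,357,0,0.11,0.2],[-149,357,0,0.11,0.2]]' 50
python3 -m handwheel '[[0,0,0,0,0.2],[0,0,20,0,0.2],[0,0,45,0,0.2],[0,0,52,0,0.2],[0,0,52,0,0.2]]' 50
python3 -c "
from h import *
go(551,314.5,121,94.2)"
```

```text
clock: 8.45
tcp_pos: [0.5487, 0.3175, 0.1864]
orientation: [-0.002, -0.037, 0.999, -0.001]
wrist_force: [0.6, -1.3, -3.6]
finger_gap: 0.0316
grip_force: 51.9
clock: 8.95
tcp_pos: [0.5479, 0.3135, 0.1349]
orientation: [-0.003, -0.036, 0.999, -0.001]
wrist_force: [0.1, 0.2, -4.0]
finger_gap: 0.0314
grip_force: 52.2
shift [-3.3  0.8 13.9] turn -0.001 yaw 94.2 tcp [547.9 313.5 134.9] F [ 0.12  0.2  -4.  ] gap 0.0314 grip 52.2 t 8.95
```

```bash
python3 -m handwheel '[[0,0,5,0,0.2],[0,0,10,0,0.2],[0,0,12,0,0.2],[0,0,12,0,0.2],[0,0,12,0,0.6],[0,0,12,0,0.6],[0,0,12,0,0.6],[0,0,12,0,0.6]]' 50
python3 -m handwheel '[[0,0,-20,0,0.7],[0,0,-50,0,0.7],[0,0,-100,0,0.7],[0,0,-100,0,0.7],[0,0,-100,0,0.7],[0,0,-100,0,0.7],[0,0,-100,0,0.7],[0,0,-100,0,0.7]]'
python3 -m handwheel '[[0,0,0,0,0.7],[0,0,0,0,0.7],[0,0,0,0,0.7],[0,0,0,0,0.7],[0,0,0,0,0.7],[0,0,0,0,0.7],[0,0,0,0,0.7],[0,0,0,0,0.7]]'
python3 - <<'E'
from h import *
go(562,104,180,94.2)
c=cam('scene'); cv2.imwrite('pics/s3.png',cv2.resize(c['color'][170:370,330:530],None,fx=3,fy=3))
P=c['P']; hs=cv2.cvtColor(c['color'],cv2.COLOR_BGR2HSV)
w=(hs[...,1]<40)&(P[...,2]>.06)&(P[...,2]<.1)
for y0,y1 in((.05,.15),(.27,.36)):
    q=P[w&(P[...,1]>y0)&(P[...,1]<y1)]; print(len(q),np.median(q,0).round(4))
E
```

```text
clock: 9.75
tcp_pos: [0.5505, 0.3152, 0.127]
orientation: [0.001, -0.037, 0.999, 0.0]
wrist_force: [0.3, -0.3, 1.1]
finger_gap: 0.0512
grip_force: 0.0
clock: 10.55
tcp_pos: [0.5495, 0.3148, 0.2249]
orientation: [-0.001, -0.037, 0.999, -0.0]
wrist_force: [0.3, -0.0, 1.0]
finger_gap: 0.06
grip_force: 0.0
clock: 11.35
tcp_pos: [0.5501, 0.3151, 0.2264]
orientation: [0.0, -0.037, 0.999, 0.0]
wrist_force: [0.7, -0.2, -0.2]
finger_gap: 0.0599
grip_force: 0.0
shift [   3.6 -211.4   46.3] turn -0.0 yaw 94.2 tcp [550.1 315.1 226.4] F [ 0.71 -0.16 -0.17] gap 0.0599 grip 0.0 t 11.35
1878 [0.5835 0.1006 0.068 ]
1423 [0.5698 0.299  0.0914]
```

View pics/s3.png

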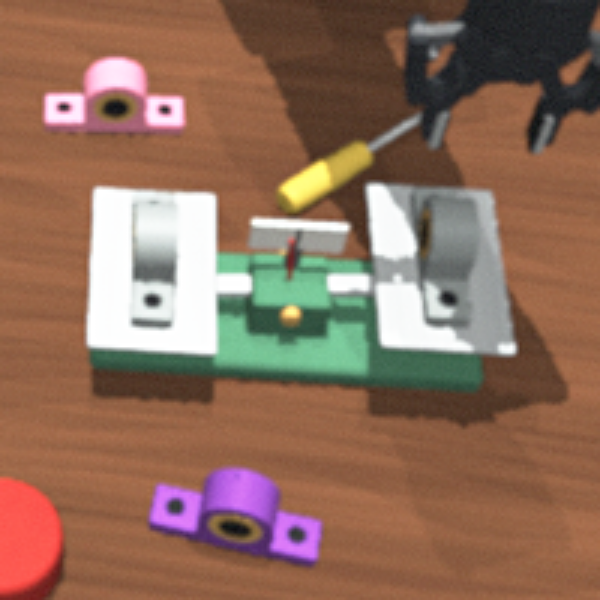

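Both blocks lie on their pans with the right pan down (68 against 91 mm), so the block on the right pan, crop (155,255), is the heavier one. I pick it up.

```bash
python3 -m handwheel '[[2,-210,0,0,0.7],[2,-210,0,0,0.7],[2,-210,0,0,0.7],[2,-210,0,0,0.7],[2,-210,30,0,0.7],[2,-210,70,0,0.7],[2,-210,70,0,0.7],[2,-210,70,0,0.7]]'
python3 - <<'E'
from h import *
go(565,105,100,94.2)
E
```

```text
clock: 12.2
tcp_pos: [0.5629, 0.1055, 0.1564]
orientation: [-0.001, -0.037, 0.999, 0.0]
wrist_force: [0.5, 0.1, 0.6]
finger_gap: 0.0598
grip_force: 0.0
shift [-2.2 -0.7 56.4] turn -0.0 yaw 94.2 tcp [562.9 105.5 156.4] F [0.46 0.06 0.61] gap 0.0598 grip 0.0 t 12.2
```

```bash
python3 -m handwheel '[[-1,0,30,0,0.7],[-1,0,50,0,0.7],[-1,0,56,0,0.7],[-1,0,56,0,0.7],[-1,0,56,0,0.2],[-1,0,56,0,0.2],[-1,0,56,0,0.2],[-1,0,56,0,0.2]]' 60
python3 -m handwheel '[[0,0,-2,0,0.2],[0,0,-5,0,0.2],[0,0,-8,0,0.2],[0,0,-11,0,0.2],[0,0,-14,0,0.2],[0,0,-17,0,0.2],[0,0,-20,0,0.2],[0,0,-23,0,0.2]]' 60
python3 -m handwheel '[[0,0,-3,0,0.2],[0,0,-6,0,0.2],[0,0,-20,0,0.2],[0,0,-50,0,0.2],[0,0,-80,0,0.2],[0,0,-90,0,0.2],[0,0,-90,0,0.2]]' 60
python3 - <<'E'
from h import *
go(611,-310.5,215,1.2)
go(611,-310.5,215,181.2)
E
```

```text
clock: 13.0
tcp_pos: [0.5658, 0.1056, 0.1023]
orientation: [0.002, -0.037, 0.999, 0.0]
wrist_force: [-1.0, -0.6, 5.9]
finger_gap: 0.0309
grip_force: 59.5
clock: 13.8
tcp_pos: [0.5645, 0.1056, 0.1235]
orientation: [-0.0, -0.037, 0.999, 0.0]
wrist_force: [1.8, 0.2, -1.8]
finger_gap: 0.0311
grip_force: 59.6
clock: 14.5
tcp_pos: [0.5649, 0.1056, 0.2143]
orientation: [0.001, -0.037, 0.999, 0.0]
wrist_force: [-0.2, 0.4, -6.4]
finger_gap: 0.031
grip_force: 60.6
shift [ -15.5 -418.3   -0.7] turn 1.623 yaw 94.2 tcp [564.9 105.6 214.3] F [-0.24  0.41 -6.4 ] gap 0.031 grip 60.6 t 14.5
shift [ -15.5 -418.3   -0.7] turn -1.518 yaw 94.2 tcp [564.9 105.6 214.3] F [-0.24  0.41 -6.4 ] gap 0.031 grip 60.6 t 14.5
```

```bash
python3 -m handwheel '[[-15,-310,0,1.1,0.2],[-15,-310,0,1.1,0.2],[-15,-310,0,1.1,0.2],[-15,-310,0,1.1,0.2],[-15,-310,0,1.1,0.2],[-15,-310,0,1.1,0.2],[-15,-310,0,1.1,0.2],[-15,-310,0,1.1,0.2]]' 60
python3 - <<'E'
from h import *
go(611,-310.5,215,1.2)
E
```

```text
clock: 15.3
tcp_pos: [0.6008, -0.2053, 0.2096]
orientation: [-0.002, 0.495, 0.869, -0.0]
wrist_force: [0.0, 0.5, -5.5]
finger_gap: 0.0311
grip_force: 61.6
shift [-95.6 -44.9  -5.6] turn 0.515 yaw 30.7 tcp [ 600.8 -205.3  209.6] F [ 0.03  0.45 -5.48] gap 0.0311 grip 61.6 t 15.3
```

```bash
python3 -m handwheel '[[-95,-45,-5,0.51,0.2],[-95,-45,-5,0.51,0.2],[-95,-45,-5,0.51,0.2],[-95,-45,-5,0.51,0.2],[-95,-45,0,0.51,0.2],[-95,-45,15,0.51,0.2],[-95,-45,25,0.51,0.2],[-95,-45,25,0.51,0.2]]' 60
python3 - <<'E'
from h import *
go(611,-310.5,148,1.2)
c=cam('scene'); cv2.imwrite('pics/s4.png',cv2.resize(c['color'][170:320,150:300],None,fx=4,fy=4))
P=c['P']; hs=cv2.cvtColor(c['color'],cv2.COLOR_BGR2HSV)
for nm in('scene','top'):
  if nm=='top': c=cam('top');P=c['P']; hs=cv2.cvtColor(c['color'],cv2.COLOR_BGR2HSV)
  blue=(hs[...,0]>100)&(hs[...,0]<125)&(hs[...,1]>90)
  for a,b in((.53,.6),(.62,.7)):
    m=blue&(P[...,2]>.127)&(P[...,2]<.14)&(P[...,0]>a)&(P[...,0]<b)&(P[...,1]<-.25)&(P[...,1]>-.37); q=P[m]; print(nm,len(q),np.percentile(q[:,0],[1,99]).round(4),np.percentile(q[:,1],[1,99]).round(4))
  m=(hs[...,1]<70)&(P[...,2]>.155)&(P[...,2]<.18)&(abs(P[...,0]-.611)<.05)&(abs(P[...,1]+.31)<.08); q=P[m]
  if len(q)>10: print(nm,'foot',len(q),np.percentile(q,[1,50,99],axis=0).round(4).tolist())
E
```

```text
clock: 16.1
tcp_pos: [0.6112, -0.3056, 0.1846]
orientation: [-0.003, 0.694, 0.72, -0.001]
wrist_force: [-0.8, -0.0, -4.7]
finger_gap: 0.0309
grip_force: 61.4
shift [-5.1 -0.2 36.6] turn 0.015 yaw 2.0 tcp [ 611.2 -305.6  184.6] F [-0.85 -0.02 -4.66] gap 0.0309 grip 61.4 t 16.1
scene 86 [0.5458 0.5686] [-0.2964 -0.2666]
scene 570 [0.6317 0.6767] [-0.3474 -0.2648]
scene foot 503 [[0.5949, -0.3589, 0.1552], [0.6206, -0.2753, 0.1636], [0.6303, -0.2398, 0.1788]]
top 15 [0.5695 0.5786] [-0.2804 -0.2707]
top 263 [0.6425 0.6747] [-0.3212 -0.2688]
top foot 236 [[0.5932, -0.292, 0.1584], [0.6075, -0.2623, 0.1666], [0.6246, -0.244, 0.1772]]
```

View pics/s4.png

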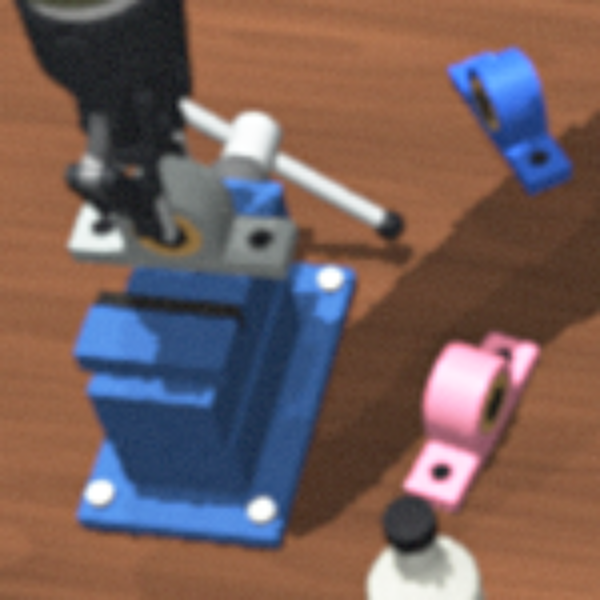

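The carried block (crop (185,240)) hangs over the gap, lengthwise along the jaws, and the rear jaw is at (165,320). I shift it a little and start lowering.

```bash
python3 -m handwheel '[[-10,-2,0,0.01,0.2],[-10,-2,5,0.01,0.2],[-10,-2,10,0.01,0.2],[-10,-2,10,0.01,0.2],[-10,-2,10,0.01,0.2]]' 60
python3 - <<'E'
from h import *
go(609.5,-316,148,1.2)
c=cam('scene'); P=c['P']; hs=cv2.cvtColor(c['color'],cv2.COLOR_BGR2HSV)
m=(hs[...,1]<70)&(P[...,2]>.140)&(P[...,2]<.158)&(abs(P[...,0]-.611)<.05)&(abs(P[...,1]+.31)<.08); q=P[m]
print('foot',len(q),np.percentile(q,[1,50,99],axis=0).round(4).tolist(), cv2.minAreaRect((q[:,:2]*1000).astype(np.float32)))
E
```

```text
clock: 16.7
tcp_pos: [0.6109, -0.317, 0.178]
orientation: [-0.0, 0.699, 0.716, 0.0]
wrist_force: [0.1, 0.6, -7.1]
finger_gap: 0.0307
grip_force: 61.5
shift [ 1.  -1.4 30. ] turn 0.003 yaw 1.4 tcp [ 610.9 -317.   178. ] F [ 0.09  0.59 -7.09] gap 0.0307 grip 61.5 t 16.7
foot 383 [[0.5951, -0.37, 0.1443], [0.6229, -0.2894, 0.155], [0.6291, -0.2511, 0.1579]] ((612.7710571289062, -310.3799133300781), (35.46491241455078, 121.16787719726562), 2.7022268772125244)
```

```bash
python3 -m handwheel '[[0,-2,10,0,0.2],[0,-2,18,0,0.2],[0,-2,24,0,0.2],[0,-2,28,0,0.2],[0,-2,30,0,0.2],[0,-2,30,0,0.2],[0,-2,30,0,0.2]]' 60
python3 - <<'E'
from h import *
go(609.5,-316,148,1.2)
E
```

```text
clock: 17.45
tcp_pos: [0.6091, -0.3171, 0.1494]
orientation: [0.0, 0.699, 0.716, 0.0]
wrist_force: [-4.2, 2.2, 3.7]
finger_gap: 0.0311
grip_force: 62.4
shift [1.1 0.4 1.4] turn 0.003 yaw 1.4 tcp [ 609.1 -317.1  149.4] F [-4.16  2.21  3.69] gap 0.0311 grip 62.4 t 17.45
```

```bash
python3 -m handwheel '[[0,0,0,0,0.6],[0,0,0,0,0.6],[0,0,0,0,0.6],[0,0,0,0,0.6],[0,0,0,0,0.6],[0,0,0,0,0.6]]'
python3 -m handwheel '[[0,0,-15,0,0.6],[0,0,-40,0,0.6],[0,0,-80,0,0.6],[0,0,-100,0,0.6],[0,0,-100,0,0.6],[0,0,-100,0,0.6]]'
python3 - <<'E'
from h import *
go(485.5,-388,215,91.2)
go(485.5,-388,215,1.2)
c=cam('scene'); cv2.imwrite('pics/s5.png',cv2.resize(c['color'][170:320,150:300],None,fx=4,fy=4))
E
```

```text
clock: 18.05
tcp_pos: [0.6092, -0.3173, 0.1482]
orientation: [0.0, 0.699, 0.716, 0.0]
wrist_force: [-0.3, 0.2, 0.1]
finger_gap: 0.051
grip_force: 0.0
clock: 18.65
tcp_pos: [0.6093, -0.3173, 0.2483]
orientation: [0.0, 0.699, 0.716, 0.0]
wrist_force: [0.2, -0.8, 0.5]
finger_gap: 0.051
grip_force: 0.0
shift [ -67.6 -125.5   33.2] turn -1.568 yaw 1.4 tcp [ 609.3 -317.3  248.3] F [ 0.21 -0.78  0.51] gap 0.051 grip 0.0 t 18.65
shift [ -67.6 -125.5   33.2] turn 0.003 yaw 1.4 tcp [ 609.3 -317.3  248.3] F [ 0.21 -0.78  0.51] gap 0.051 grip 0.0 t 18.65
```

View pics/s5.png

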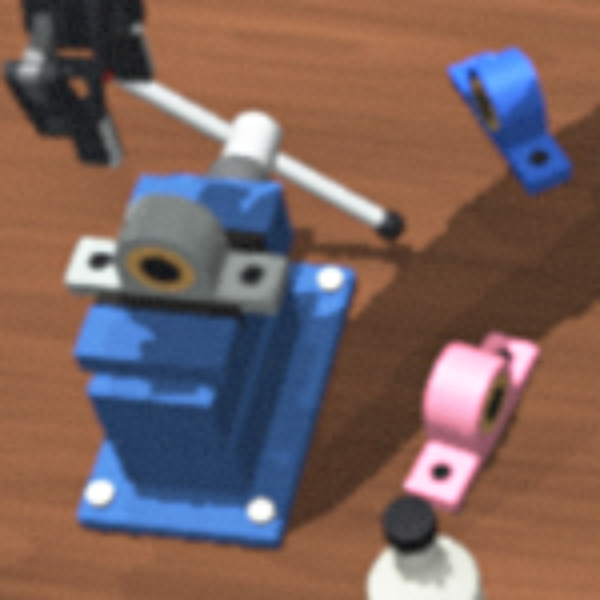

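The block stands on the bed between the jaws (crop (165,265)). The handle runs from about (110,80) to the black ball at (390,222). I shut the fingers and move to just above the red half of the bar.

```bash
python3 -m handwheel '[[-43,-126,0,0,0],[-43,-126,0,0,0],[-43,-126,0,0,0],[-43,-126,30,0,0],[-43,-126,60,0,0],[-43,-126,80,0,0],[-43,-126,80,0,0],[-43,-126,80,0,0]]'
cat >> h.py <<'E'
def tq(C=(-310,90)):
    s=sensors.get_state(); y,z=1000*np.array(s['tcp_pos'])[1:]; F=np.array(s['wrist_force'])
    # contact corner: -y one above level, +y one below; bar top is 6 mm off its centre line
    out=[]
    for k in(-11,11):
        d=np.hypot(y+k-C[0],z-C[1]); phi=np.arctan2(z-C[1],C[0]-y-k)-np.arcsin(6/d); out.append((phi,y+k))
    phi,yc=max(out) if 0 else min(out)   # bar is below both corners
    M=((yc-C[0])*F[2]-(z-C[1])*F[1])/1000
    r=(C[0]-yc)/np.cos(phi)
    print('phi',np.degrees(phi).round(1),'handle',round(np.radians(50)-phi,3),'r',round(r,1),'equivN',round(-M/.085,2),'F',F.round(2),'tcp',y.round(1),z.round(1),'x',round(1000*s['tcp_pos'][0],1),'t',round(s['clock'],2))
def plan(*h,r=80,C=(-310,90),x=None):
    "tool-axis shifts for handle angles h, from here"
    from scipy.spatial.transform import Rotation as S
    s=sensors.get_state(); q=s['orientation']; R=S.from_quat([q[1],q[2],q[3],q[0]]).as_matrix(); p=1000*np.array(s['tcp_pos'])
    for a in h:
        f=np.radians(50)-a; k=11*np.clip(f/np.radians(10),-1,1)
        t=[p[0] if x is None else x, C[0]-r*np.cos(f)+6*np.sin(f)+k, C[1]+r*np.sin(f)+6*np.cos(f)]
        print(a,(R.T@(np.array(t)-p)).round(1))
E
python3 - <<'E'
from h import *
tq(); plan(.1,.2,.3,.4,.5,.6,.7,.8,.9,x=483)
c=cam('scene'); P=c['P']; hs=cv2.cvtColor(c['color'],cv2.COLOR_BGR2HSV)
m=(hs[...,1]<60)&(abs(P[...,0]-.485)<.02)&(P[...,1]>-.29)&(P[...,1]<-.235)&(P[...,2]>.03)&(P[...,2]<.1); q=P[m]
print(len(q),np.median(q,0).round(4)); k=np.polyfit(q[:,1],q[:,2],1); print('slope deg',np.degrees(np.arctan(k[0])),'z at y=-.31',np.polyval(k,-.31))
cv2.imwrite('pics/s6.png',cv2.resize(c['color'][140:290,130:280],None,fx=4,fy=4))
E
```

```text
clock: 19.5
tcp_pos: [0.4835, -0.3626, 0.1672]
orientation: [-0.001, 0.699, 0.716, 0.0]
wrist_force: [-0.1, -0.1, 0.5]
finger_gap: -0.0
grip_force: 0.0
phi 47.1 handle 0.051 r 93.4 equivN 0.32 F [-0.1  -0.07  0.52] tcp -362.6 167.2 x 483.5 t 19.5
0.1 [10.4 -0.3 17.1]
0.2 [ 4.7 -0.4 22.7]
0.3 [-0.5 -0.5 28.8]
0.4 [-5.  -0.6 35.4]
0.5 [-8.8 -0.7 42.4]
0.6 [-12.   -0.7  49.8]
0.7 [-14.4  -0.8  57.5]
0.8 [-22.3  -1.   65.3]
0.9 [-29.4  -1.1  73.3]
129 [ 0.4857 -0.2636  0.0556]
slope deg -37.71672358648419 z at y=-.31 0.09235776566024959
```

View pics/s6.png

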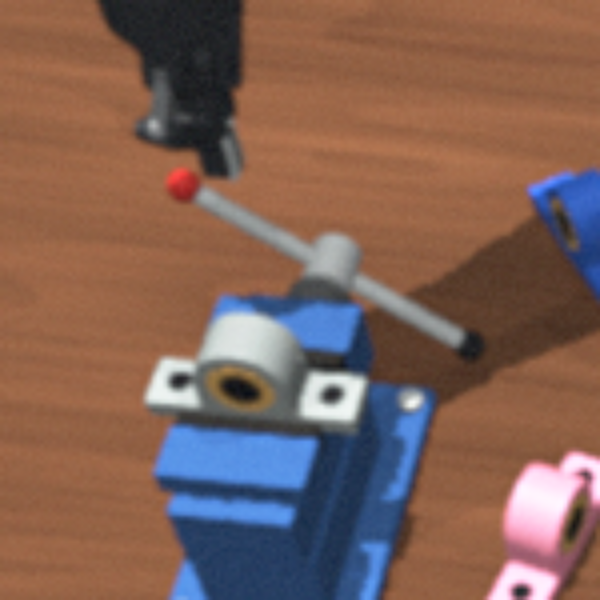

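The shut fingertips (crop (225,170)) stand just above the bar, inside the red ball at (183,185). The bar slopes 37.7°, so the handle is at about 0.21. I push down along the arc.

```bash
python3 -m handwheel '[[5,0,8,0,0],[5,0,16,0,0],[5,0,22,0,0],[0,0,28,0,0],[-3,0,32,0,0],[-5,-1,35,0,0],[-7,-1,39,0,0],[-9,-1,42,0,0]]'
python3 - <<'E'
from h import *
tq(); plan(.6,.7,.8,.9,1.0,x=483)
E
```

```text
clock: 20.35
tcp_pos: [0.484, -0.3721, 0.1265]
orientation: [0.0, 0.698, 0.716, 0.001]
wrist_force: [1.4, 6.2, 5.4]
finger_gap: -0.0
grip_force: 3.3
phi 22.3 handle 0.483 r 79.0 equivN 7.33 F [1.42 6.2  5.43] tcp -372.1 126.5 x 484.0 t 20.35
0.6 [-2.3 -1.1  9.1]
0.7 [-4.8 -1.2 16.8]
0.8 [-12.7  -1.4  24.7]
0.9 [-19.8  -1.6  32.6]
1.0 [-26.1  -1.7  40.6]
```

```bash
python3 -m handwheel '[[-1,-1,4,0,0],[-2,-1,8,0,0],[-3,-1,12,0,0],[-5,-1,16,0,0],[-8,-1,20,0,0],[-11,-1,23,0,0],[-13,-1,25,0,0],[-13,-1,25,0,0]]'
python3 - <<'E'
from h import *
tq(); plan(.8,.85,.9,.95,1.0,1.05,1.1,x=483)
E
```

```text
clock: 21.15
tcp_pos: [0.4829, -0.3857, 0.1013]
orientation: [0.0, 0.699, 0.715, 0.0]
wrist_force: [0.9, 2.2, 3.6]
finger_gap: 0.0002
grip_force: 1.7
phi 3.5 handle 0.812 r 86.8 equivN 3.96 F [0.91 2.25 3.59] tcp -385.7 101.3 x 482.9 t 21.15
0.8 [ 0.9  0.1 -0.5]
0.85 [-2.7  0.   3.5]
0.9 [-6.2 -0.1  7.5]
0.95 [-9.4 -0.2 11.5]
1.0 [-12.4  -0.2  15.5]
1.05 [-15.1  -0.3  19.5]
1.1 [-14.6  -0.3  23.5]
```

```bash
python3 -m handwheel '[[-1,0,2,0,0],[-3,0,4,0,0],[-4,0,6,0,0],[-6,0,8,0,0]]'
python3 -c "
from h import *
tq()"
python3 -m handwheel '[[-2,0,2,0,0],[-3,0,4,0,0],[-4,0,6,0,0],[-6,0,8,0,0]]'
python3 - <<'E'
from h import *
tq(); plan(1.0,1.03,1.06,1.1,x=483)
E
```

```text
clock: 21.55
tcp_pos: [0.483, -0.3914, 0.0937]
orientation: [0.0, 0.699, 0.716, 0.0]
wrist_force: [0.1, 3.7, 6.9]
finger_gap: -0.0
grip_force: 3.3
phi -1.8 handle 0.905 r 70.5 equivN 5.91 F [0.09 3.65 6.94] tcp -391.4 93.7 x 483.0 t 21.55
clock: 21.95
tcp_pos: [0.4834, -0.3976, 0.0863]
orientation: [0.001, 0.699, 0.716, 0.0]
wrist_force: [0.1, 5.3, 8.8]
finger_gap: 0.0001
grip_force: 4.5
phi -7.2 handle 0.999 r 77.3 equivN 7.75 F [0.06 5.31 8.85] tcp -397.6 86.3 x 483.4 t 21.95
1.0 [-0.5 -0.4  0.5]
1.03 [-2.2 -0.5  2.9]
1.06 [-3.1 -0.5  5.3]
1.1 [-2.6 -0.5  8.5]
```

```bash
python3 -m handwheel '[[0,0,-8,0,0],[12,0,-8,0,0],[12,0,-8,0,0],[12,0,-8,0,0],[12,0,-8,0,0]]'
python3 - <<'E'
from h import *
tq(); plan(.9,.95,1.0,1.03,1.06,1.1,r=68,x=483)
c=cam('scene'); P=c['P']; hs=cv2.cvtColor(c['color'],cv2.COLOR_BGR2HSV)
m=(hs[...,1]<60)&(abs(P[...,0]-.485)<.02)&(P[...,1]>-.29)&(P[...,1]<-.225)&(P[...,2]>.06)&(P[...,2]<.13); q=P[m]
k=np.polyfit(q[:,1],q[:,2],1); a=np.degrees(np.arctan(k[0])); print(len(q),'slope deg',a,'handle',np.radians(50+a),'z at y=-.31',np.polyval(k,-.31))
E
```

```text
clock: 22.45
tcp_pos: [0.4826, -0.3851, 0.093]
orientation: [-0.0, 0.699, 0.716, -0.0]
wrist_force: [0.8, -0.2, 1.2]
finger_gap: -0.0002
grip_force: 0.0
phi -2.7 handle 0.919 r 64.2 equivN 0.9 F [ 0.8  -0.18  1.21] tcp -385.1 93.0 x 482.6 t 22.45
0.9 [ 5.3  0.5 -1.1]
0.95 [2.  0.4 2.3]
1.0 [-1.1  0.4  5.7]
1.03 [-2.9  0.3  7.7]
1.06 [-3.8  0.3  9.8]
1.1 [-3.5  0.3 12.5]
131 slope deg 6.505750354558505 handle 0.9862113899969992 z at y=-.31 0.0933180229621377
```

```bash
python3 -m handwheel '[[-1,0,4,0,0],[-1,0,5,0,0],[-2,0,6,0,0],[-2,0,7,0,0],[-3,0,8,0,0]]'
python3 - <<'E'
from h import *
tq(); plan(1.0,1.03,1.06,1.1,r=68,x=483)
E
```

```text
clock: 23.0
tcp_pos: [0.4831, -0.3875, 0.0866]
orientation: [0.0, 0.698, 0.716, 0.001]
wrist_force: [-1.9, 4.4, 11.6]
finger_gap: -0.0001
grip_force: 5.3
phi -8.0 handle 1.013 r 67.2 equivN 8.92 F [-1.86  4.4  11.62] tcp -387.5 86.6 x 483.1 t 23.0
1.0 [ 1.3 -0.  -0.7]
1.03 [-0.5 -0.1  1.4]
1.06 [-1.4 -0.1  3.4]
1.1 [-1.1 -0.1  6.1]
```

```bash
python3 -m handwheel '[[0,0,1,0,0],[-1,0,2,0,0],[-1,0,3,0,0]]'
python3 -c "
from h import *
tq()"
python3 -m handwheel '[[0,0,1,0,0],[0,0,1,0,0],[0,0,1,0,0]]'
python3 - <<'E'
from h import *
tq(); plan(1.06,1.1,r=68,x=483)
E
```

```text
clock: 23.3
tcp_pos: [0.4834, -0.389, 0.0842]
orientation: [0.001, 0.698, 0.716, 0.001]
wrist_force: [-1.8, 3.9, 12.1]
finger_gap: -0.0004
grip_force: 5.9
phi -9.9 handle 1.046 r 69.0 equivN 9.43 F [-1.79  3.94 12.13] tcp -389.0 84.2 x 483.4 t 23.3
clock: 23.6
tcp_pos: [0.4834, -0.3889, 0.0832]
orientation: [0.001, 0.698, 0.716, 0.001]
wrist_force: [-1.5, 3.9, 11.0]
finger_gap: -0.0001
grip_force: 5.5
phi -10.8 handle 1.061 r 69.1 equivN 8.51 F [-1.45  3.87 11.04] tcp -388.9 83.2 x 483.4 t 23.6
1.06 [-0.  -0.4 -0.1]
1.1 [ 0.3 -0.4  2.7]
```

```bash
python3 -m handwheel '[[0,0,1,0,0],[0,0,2,0,0]]'
python3 -c "
from h import *
tq()"
python3 -m handwheel '[[0,0,1,0,0],[0,0,2,0,0]]'
python3 - <<'E'
from h import *
tq(); plan(1.1,1.14,1.18,r=68,x=483)
E
```

```text
clock: 23.8
tcp_pos: [0.4834, -0.3888, 0.0815]
orientation: [0.001, 0.698, 0.716, 0.001]
wrist_force: [-2.0, 4.6, 13.9]
finger_gap: 0.0002
grip_force: 6.7
phi -12.2 handle 1.086 r 69.4 equivN 10.62 F [-1.96  4.59 13.88] tcp -388.8 81.5 x 483.4 t 23.8
clock: 24.0
tcp_pos: [0.4834, -0.3887, 0.0797]
orientation: [0.001, 0.698, 0.716, 0.001]
wrist_force: [-2.3, 6.6, 16.2]
finger_gap: -0.0001
grip_force: 7.1
phi -13.7 handle 1.112 r 69.6 equivN 12.07 F [-2.26  6.61 16.17] tcp -388.7 79.7 x 483.4 t 24.0
1.1 [ 0.1 -0.4 -0.9]
1.14 [ 0.5 -0.4  1.8]
1.18 [ 1.  -0.4  4.5]
```

```bash
python3 -m handwheel '[[0,0,0,0,0],[0,0,0,0,0],[0,0,0,0,0]]'
python3 -c "
from h import *
tq()"
python3 -m handwheel '[[0,0,-3,0,0],[0,0,-8,0,0],[0,0,-30,0,0],[0,0,-70,0,0],[0,0,-120,0,0],[-20,-40,-140,0,0],[-20,-40,-140,0,0],[-20,-40,-140,0,0]]'
python3 - <<'E'
from h import *
tq()
c=cam('scene'); P=c['P']; hs=cv2.cvtColor(c['color'],cv2.COLOR_BGR2HSV)
m=(hs[...,1]<60)&(abs(P[...,0]-.485)<.02)&(P[...,1]>-.29)&(P[...,1]<-.225)&(P[...,2]>.06)&(P[...,2]<.14); q=P[m]
k=np.polyfit(q[:,1],q[:,2],1); a=np.degrees(np.arctan(k[0])); print(len(q),'handle',np.radians(50+a),'z at y=-.31',np.polyval(k,-.31))
cv2.imwrite('pics/s7.png',c['color'])
E
```

```text
clock: 24.3
tcp_pos: [0.4835, -0.3886, 0.0796]
orientation: [0.001, 0.698, 0.716, 0.001]
wrist_force: [-1.9, 5.7, 13.8]
finger_gap: -0.0001
grip_force: 6.5
phi -13.8 handle 1.113 r 69.6 equivN 10.27 F [-1.91  5.71 13.79] tcp -388.6 79.6 x 483.5 t 24.3
clock: 25.1
tcp_pos: [0.4428, -0.411, 0.2176]
orientation: [0.001, 0.699, 0.715, 0.0]
wrist_force: [0.2, 0.1, -0.6]
finger_gap: 0.0002
grip_force: 0.0
phi 46.7 handle 0.058 r 163.4 equivN -0.66 F [ 0.2   0.1  -0.61] tcp -411.0 217.6 x 442.8 t 25.1
124 handle 1.051231940164945 z at y=-.31 0.0929277274232081
```

View pics/s7.png

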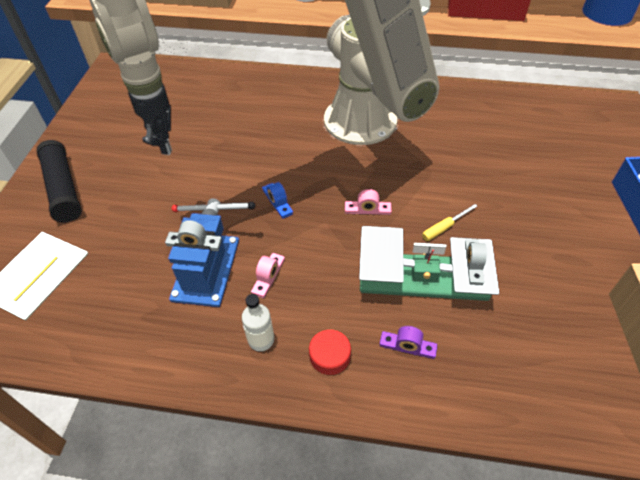

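The picture shows the block in the vise (193,238), the handle a little past level (175,208 to 252,206), the lighter block on the left pan (478,260) and nothing else moved. The grip peaked at about 12 N while turning, which is within the right range, so I hand the job in.

```bash
python3 -c "
from workcell import workorder
print(workorder.hand_in())"
```

```text
the job is handed in; nothing more can be done
None
```

I handed the job in at about 25 s: the heavier block (right pan) is gripped in the vise at about 12 N handle force, and the lighter one is on the left pan; the jaw force was not measured and the hand-in gave no verdict.

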